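# Set up the check-weighing corner

## Task

Get the weighing corner ready: stand the short brass weight in the grey tub and then close the tub with its lid, fully home and flat on the rim (the taller weight would hold the lid up). Set the tall brass weight gently upright in the middle of the balance's pan, and stand the jar upright on the bench midway between the balance's pan and the tub, in line with them. Leave the carton, the spray can and the screwdriver where they are.

Things in the scene. Friction and masses are not known exactly. Their poses are not given: they have to be found in the camera images.
- balance: White digital balance, does not move: housing 165 (x) x 140 (y) x 40 mm high, round steel pan 100 mm in diameter, its flat top 52 mm above the bench. Origin on the bench under the pan's centre; the housing reaches 75 mm to +x, 90 mm to -x (display side, roughly towards the robot), 70 mm to each side. The tub is about 300 mm to its left or right.
- tub: Open square grey plastic parts tub, does not move: 110 x 110 mm outside, 50 mm high, walls and floor 4 mm thick (inside 102 x 102 mm), black fill line 41 mm above the bench; what rises above it keeps the lid from seating. Origin on the bench under its centre, x and y along its sides, z up.
- lid: Loose grey lid, 0.11 kg: plate 114 x 114 x 5 mm; under it a square plug 94 x 94 x 8 mm that enters the tub in any quarter turn, 4 mm play each side; on top a black grip bar 50 mm long (lid's x), 12 thick (y), 28 high, up to 41 mm above the origin. Origin: centre of the plug's underside, z up; it starts lying on the plug. Seated, the origin is 42 mm above the bench.
- short_weight: The low, wide brass weight, about 0.26 kg: disc 46 mm in diameter and 16 mm high, neck 12 mm in diameter, round knob 18 mm in diameter from 20 to 30 mm height. Total height 30 mm. Origin at the centre of its underside, z up.
- tall_weight: The tall, slim brass weight, about 0.37 kg: cylinder 34 mm in diameter and 44 mm high, neck 12 mm, knob 18 mm in diameter from 50 to 62 mm height. Total height 62 mm. Origin at the centre of its underside, z up.
- jar: Closed amber glass jar with a black cap and a paper label, 48 mm in diameter, 70 mm high, about 0.14 kg. Origin at the centre of its underside, z up.
- carton: Bystander: open cardboard box 90 x 130 mm, 55 mm high, loose, on the far side of the bench beyond the gap between balance and tub. Origin at the centre of its underside.
- spray_can: Bystander: white upright can 52 mm in diameter, 130 mm high, loose, to the robot's right. Origin at the centre of its underside.
- screwdriver: Bystander: screwdriver lying loose on the bench at the robot's far left. Origin on the underside, about mid-length, tool along x.
There are look-alikes about, which are no part of the job. What is shaped like the tub but green is not meant. What is shaped like the short_weight but red is not meant.

How it is judged:
By the outcome, as a careful person would: the job done as asked, in the order asked, and still so for the second after the job is handed in, with the robot touching nothing.
It also fails if it takes over 115 s, if anything falls off the work surface, if the arm or the gripper's body presses on something with over 40 N, if the wrist force passes 120 N, or if a joint passes its speed limit or range.

## Robot

A 6-joint arm with a two-finger parallel gripper is mounted at the origin on the work surface. World frame = base frame: x ahead of the robot, y to its left, z up, the work surface at z = 0. Lengths are in m, angles in rad, forces in N, time in s.
With the tool pointing down it reaches from about 0.325 to 0.9 m from the base axis. Payload 6.1 kg.
Tool frame: the origin (TCP) lies midway between the tips of the shut fingers; the grasp point (between the pads) lies 19 mm behind it; x points along the fingers, y is the direction in which the jaws open and shut, and the axes are right-handed (so a half turn about x gives the same grasp; the last joint's range is limited). The gripper opens to 85 mm and grips with 20 to 120 N. Pads are 22 mm wide; open, the fingers measure 114 mm over their backs; the gripper's body (76 mm by 85 mm) begins 54 mm behind the grasp point. The pads swing forward as they close: fully open they stand 13 mm farther back than shut.
Start: joints at [-1.33, 0.22, 1.526, -0, 1.395, -0.126], TCP at [0.224, -0.583, 0.231] pointing down, gripper open.
Joint ranges: [-2.98, 2.98], [-0.91, 2.08], [0.09, 2.57], [-1.24, 4.39], [0.2, 2.65], [-2.68, 2.68]. Speed limits (rad/s): [2.57, 2.57, 3.01, 3.14, 3.14, 3.14].

## Interface

Orientations are given as [roll, pitch, yaw] about the fixed x, y, z axes, in that order (R = Rz(yaw) Ry(pitch) Rx(roll)).
In Python, from plant import movep, move_l, set_joints, gripper_to, hold, inverse_kinematics, observe, get_image, get_calibration, Unreachable, job_done gives the robot as it stands. Calls block until the motion is done:
- movep(position, orientation): joint-space move of the TCP to a pose.
- move_l(position, feed=0.15, rotation=None, max_force=None): straight line of the TCP; rotation=None keeps the orientation; feed is the mean speed in m/s. With max_force (N) it stops when the force on the tool has changed by that much, and returns True; else False.
- set_joints(angles): joint-space move.
- gripper_to(opening, f_grip=None): finger opening in m; f_grip is the grip in N (None keeps the last); returns when the fingers have stopped.
- hold(seconds).
- inverse_kinematics(position, orientation): joint angles nearest the present ones, or None.
- observe(): the state.
- get_image(name): name is "scene" or "top" or "wrist"; returns (picture, depth): 400x640x3 uint8, red, green, blue; 400x640 float32, m along the optical axis (not along the pixel's ray), 0 where there is no reading.
- get_calibration(name): a dict with "intrinsics" (3x3 intrinsics, pixels), "world_from_camera" (4x4, takes a point from camera to world coordinates). Camera axes: x right, y down, z forward; pixel columns grow to the right and rows downward; lengths in m; the calibration is good to about 2 mm. A picture is of the moment at which its call begins: read the wrist's pose just before it. get_calibration takes no time and is no camera call; for the wrist camera it gives the pose at the moment of the call.
A pose or a line that the arm cannot do raises Unreachable and nothing moves.
- job_done(): hands the job in, once; it reports no verdict.
The state is a dict: "time_s": time; "q": joint angles; "joint_velocities": joint speeds; "joint_torque": joint torques, N m; "eef_pos": TCP position; "tcp_rot": TCP orientation; "ft_force": force on the tool from outside, world axes, zero at the start; "torque": the same for the moment, N m; "opening": finger opening in m.
Only numpy, scipy, OpenCV 4.12 (cv2) and the standard library are available. Lean on these libraries where they do the work, as an engineer would, in place of code of your own. Each camera call takes 0.05 s, during which the arm holds its last target. There are 200 camera calls.

## Working session

There is one attempt and no reset: what is moved stays moved. The work goes in short steps, each a Python script; the robot and the scene stay as the last script left them, time stands still between calls to the robot, and variables do not carry over. Pictures are saved under pics/ and viewed, about 12 in all and at most 16, crops included, and the job is handed in when it is done.

```bash
ls; mkdir -p pics
cat > h.py <<'E'
import numpy as np, cv2
from plant import *
def snap(name,fn=None):
    T=get_calibration(name); im,d=get_image(name)
    if fn: cv2.imwrite('pics/'+fn,im[:,:,::-1])
    return im,d,np.array(T['intrinsics']),np.array(T['world_from_camera'])
def cloud(d,K,T):
    v,u=np.indices(d.shape)
    P=np.stack([(u-K[0,2])/K[0,0]*d,(v-K[1,2])/K[1,1]*d,d],-1)
    return P@T[:3,:3].T+T[:3,3]
def ray(u,v,K,T,z):
    r=T[:3,:3]@np.array([(u-K[0,2])/K[0,0],(v-K[1,2])/K[1,1],1.]); o=T[:3,3]
    return o+r*(z-o[2])/r[2]
E
python3 - <<'E'
from h import *
for n in('top','scene'):
    im,d,K,T=snap(n,n+'0.png'); print(n,K.tolist(),T.round(3).tolist(),(d>0).mean())
    np.savez(n+'0.npz',im=im,d=d,K=K,T=T)
o=observe();print(o['time_s'],o['tcp_rot'],o['eef_pos'],o['opening'])
E
```

```text
pics
top [[509.6053133471865, 0.0, 325.52412241304944], [0.0, 509.6053133471865, 200.60107776280228], [0.0, 0.0, 1.0]] [[0.0, -0.975, 0.222, 0.318], [-1.0, 0.001, 0.005, 0.034], [-0.005, -0.222, -0.975, 1.306], [0.0, 0.0, 0.0, 1.0]] 0.99619140625
scene [[417.54866766694767, 0.0, 319.1817506655737], [0.0, 417.54866766694767, 191.54275285906616], [0.0, 0.0, 1.0]] [[-0.813, 0.303, -0.498, 1.148], [0.582, 0.433, -0.688, 0.813], [0.007, -0.849, -0.528, 0.625], [0.0, 0.0, 0.0, 1.0]] 0.9959609375
0.1 [-1.71742616  1.56902786  1.79093499] [ 0.22401332 -0.58289553  0.23030215] 0.08566229230588114
```

View pics/top0.png

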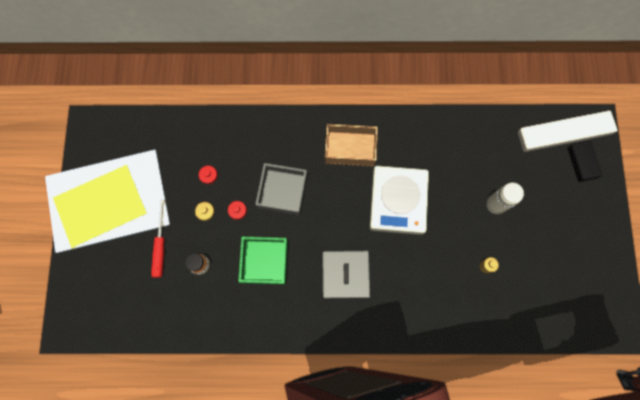

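View pics/scene0.png

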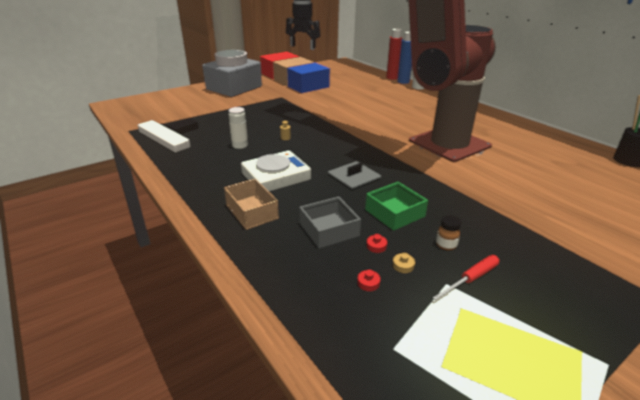

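The top view shows:
- Tub-shaped things: grey at (282,188) and green at (263,260). The grey one is meant.
- Short-weight shapes: brass at (204,211), red at (207,174) and (237,210). The brass one is meant.
- Other parts: tall weight (490,265), jar (197,263), lid (346,274), balance pan (400,195).

Next I'll measure these and check an enlarged crop.

Run:
```python
from h import *
f=np.load('top0.npz');im,d,K,T=[f[k] for k in('im','d','K','T')]
P=cloud(d,K,T)
cv2.imwrite('pics/crop.png',cv2.resize(im[150:305,150:350,::-1],(800,620)[:2],interpolation=cv2.INTER_CUBIC)[:600])
obj={'tub':(282,188),'short':(204,211),'tall':(490,265),'jar':(197,263),'lid':(346,274),'bal':(400,199),'green':(263,260),'red1':(207,174),'red2':(237,210),'can':(505,198),'carton':(351,144)}
m=((P[...,2]>.006)&(d>0)).astype(np.uint8)
n,L,st,c=cv2.connectedComponentsWithStats(m)
for k,(u,v) in obj.items():
    w=L[v-12:v+13,u-12:u+13]; w=w[w>0]
    l=np.bincount(w).argmax(); p=P[L==l]; zt=np.percentile(p[:,2],97)
    t=p[p[:,2]>zt-.006]; r=cv2.minAreaRect((t[:,:2]*1000).astype(np.float32))
    print(k,len(p),'ztop',zt.round(4),'topmean',t[:,:2].mean(0).round(4),'rect',np.round(r[0],1),np.round(r[1],1),round(r[2],1))
# pan
p=P[170:222,375:425].reshape(-1,3);t=p[(p[:,2]>.048)];c,r=cv2.minEnclosingCircle((t[:,:2]*1000).astype(np.float32));print('pan',c,r,np.median(t[:,2]),t.mean(0))
print('bench',np.median(P[300:340,150:250,2]),np.median(P[110:130,400:500,2]))
```

```text
tub 6 ztop 0.0085 topmean [0.6783 0.1549] rect [678.2 155.2] [ 5.2 10.4] 58.4
short 253 ztop 0.0319 topmean [0.5863 0.3545] rect [586.5 355.2] [17.6 15.2] 64.8
tall 204 ztop 0.064 topmean [ 0.4446 -0.3662] rect [ 444.7 -366.5] [15.8 16.5] 27.0
jar 392 ztop 0.0735 topmean [0.448  0.3609] rect [448.  360.5] [42.1 40.7] 31.0
lid 2040 ztop 0.0401 topmean [ 0.4233 -0.01  ] rect [423.5 -10. ] [10.1 49.5] 89.4
bal 3562 ztop 0.0554 topmean [ 0.6194 -0.1482] rect [ 619.9 -148.9] [98.6 97. ] 89.5
green 20 ztop 0.0113 topmean [0.4758 0.1881] rect [475.2 188.3] [21.  13.3] 50.7
red1 243 ztop 0.0309 topmean [0.6837 0.3517] rect [684.  351.9] [16.7 16.1] 4.8
red2 252 ztop 0.032 topmean [0.5882 0.271 ] rect [589.2 271. ] [17.9 15.6] 27.5
can 733 ztop 0.1333 topmean [ 0.6055 -0.4034] rect [ 606.1 -403.4] [47.  46.6] 64.4
carton 818 ztop 0.0573 topmean [ 0.7571 -0.0263] rect [759.2 -25. ] [129.6  91.5] 86.4
pan (497.53192138671875, -73.5114517211914) 208.87437438964844 0.05202192765805491 [ 0.61780982 -0.1470749   0.06100314]
bench 0.00014921014912383512 0.00019248522597992146
```

View pics/crop.png

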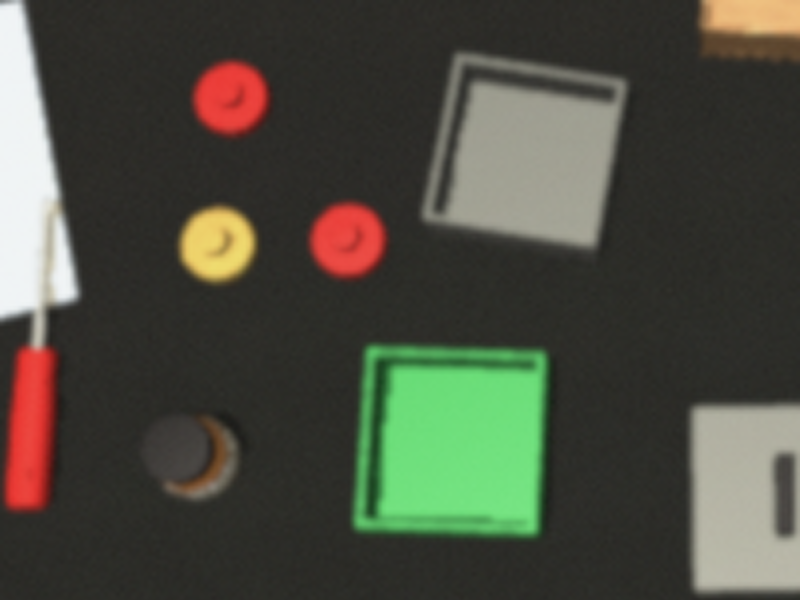

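The crop confirms it. The grey tub is at about (525,150), separate from the green one, and the brass disc at (217,243) sits between the two red ones. Next I'll measure the tub rim, recast all points at their known heights, and move above the tall weight.

```bash
cat >> h.py <<'E'
def down(a): return [np.pi/2-a,np.pi/2,0]     # tool down, jaws along angle a in the xy plane
def best(p,a):
    """jaw angle a or a+-pi with the least wrist turn"""
    c=[]
    for b in(a,a+np.pi,a-np.pi):
        q=inverse_kinematics(p,down(b))
        if q is not None: c.append((np.abs(np.asarray(q)[[3,5]]-np.asarray(observe()['q'])[[3,5]]).sum(),b))
    return min(c)[1]
def go(x,y,z,a): 
    b=best([x,y,z],a); movep([x,y,z],down(b)); return b
def squarefit(xy):
    r=cv2.minAreaRect((xy*1000).astype(np.float32)); a=(r[2]+45)%90-45
    return np.array(r[0])/1000,r[1],a
E
python3 - <<'E'
from h import *
f=np.load('top0.npz');im,d,K,T=[f[k] for k in('im','d','K','T')]
P=cloud(d,K,T)
u,v=np.meshgrid(np.arange(640),np.arange(400))
def at(mask,z):
    return np.array([ray(a,b,K,T,z)[:2] for a,b in zip(u[mask],v[mask])])
box=lambda a,b,r:(abs(u-a)<r)&(abs(v-b)<r)
for n,c,zl,zh,z in(('tub',(282,188),.043,.058,.050),('lidplate',(346,274),.008,.02,.013),('lidbar',(346,274),.033,.05,.041)):
    print(n,squarefit(at(box(*c,35)&(P[...,2]>zl)&(P[...,2]<zh),z)))
for n,c,r,zl,zh,z in(('pan',(400,195),30,.048,.06,.052),('short',(204,211),14,.027,.04,.030),('tall',(490,265),14,.058,.07,.062),('jar',(197,263),18,.068,.08,.07)):
    q=at(box(*c,r)&(P[...,2]>zl)&(P[...,2]<zh),z);print(n,len(q),q.mean(0).round(4),cv2.minEnclosingCircle((q*1000).astype(np.float32)))
b=go(.45,-.363,.16,np.pi/2)
print(b,observe()['time_s'],np.round(observe()['q'],2))
im,d,K,T=snap('wrist','w1.png');np.savez('w1.npz',im=im,d=d,K=K,T=T);print(T.round(3).tolist(),K[0])
E
```

```text
tub (array([0.63900244, 0.15425778]), (110.66720581054688, 112.37480163574219), -9.795562744140625)
lidplate (array([ 0.41756979, -0.01400916]), (157.9456024169922, 136.5352325439453), 0.6655729413032532)
lidbar (array([ 0.42312384, -0.00998193]), (9.898552894592285, 49.04707336425781), -0.43892669677734375)
pan 1126 [ 0.6199 -0.1483] ((610.9395751953125, -126.62948608398438), 84.0505142211914)
short 34 [0.5862 0.3543] ((586.5344848632812, 354.9219665527344), 8.560989379882812)
tall 42 [ 0.4445 -0.3661] ((444.45294189453125, -366.07501220703125), 9.040926933288574)
jar 176 [0.4477 0.3608] ((448.45159912109375, 360.5130920410156), 21.2439022064209)
-1.5707963267948966 1.325 [-0.82  0.17  1.72 -0.    1.25  0.75]
[[-0.0, -0.952, -0.305, 0.528], [-1.0, 0.0, -0.001, -0.363], [0.001, 0.305, -0.952, 0.303], [0.0, 0.0, 0.0, 1.0]] [300.03165451   0.         318.64016979]
```

View pics/w1.png

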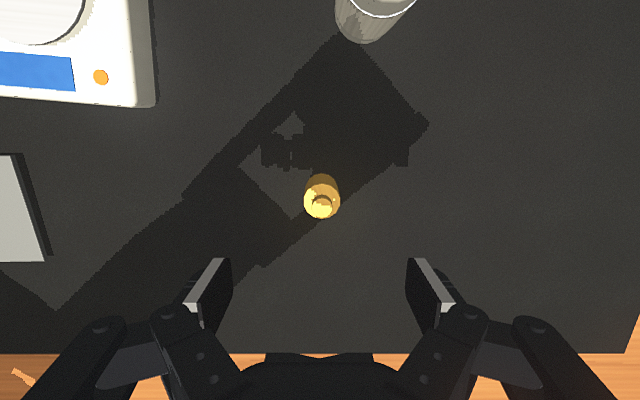

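The wrist view shows the tall weight with its knob at (322,203), between the open fingers and clear of everything. I'll measure it at knob height, grasp the body and lift.

```bash
cat >> h.py <<'E'
def topc(f,zl,zh,z,c=None,r=400):
    """centre of what the depth puts between zl and zh near pixel c, cast on the plane z"""
    im,d,K,T=f; P=cloud(d,K,T); v,u=np.indices(d.shape)
    m=(P[...,2]>zl)&(P[...,2]<zh)
    if c is not None: m&=(abs(u-c[0])<r)&(abs(v-c[1])<r)
    q=np.array([ray(a,b,K,T,z)[:2] for a,b in zip(u[m],v[m])])
    c,rad=cv2.minEnclosingCircle((q*1000).astype(np.float32))
    return q,np.array(c)/1000,rad
E
python3 - <<'E'
from h import *
f=np.load('w1.npz');f=[f[k] for k in('im','d','K','T')]
q,c,r=topc(f,.056,.07,.062,(322,203),28);print(len(q),q.mean(0),c,r)
# fingertips' geometry at open, for the record
x,y=c
if np.hypot(x-.4445,y+.366)<.008 and 7<r<12:
    move_l([x,y,.10],feed=.2); print('hit',move_l([x,y,.010],feed=.12,max_force=10))
    gripper_to(.0,f_grip=50); print(observe()['opening'])
    move_l([x,y,.15],feed=.2)
    o=observe();print(o['opening'],o['ft_force'],o['time_s'])
E
```

```text
356 [ 0.44630075 -0.36577533] [ 0.44635818 -0.36611279] 9.645557403564453
hit False
0.03162219645681437
0.031697927864098537 [ 0.33060378 -0.26392557 -4.93901075] 4.1083
```

Run:
```python
from h import *
b=go(.55,-.148,.2,-np.pi/2);print(b)
f=snap('wrist','w2.png');np.savez('w2.npz',im=f[0],d=f[1],K=f[2],T=f[3])
P=cloud(f[1],f[2],f[3]);m=(P[...,2]>.049)&(P[...,2]<.056)&(np.hypot(P[...,0]-.62,P[...,1]+.148)<.07)
print(m.sum(),P[m].mean(0),P[m].min(0),P[m].max(0));print(observe()['time_s'])
h=cv2.convexHull(np.argwhere(m)[:,::-1].astype(np.float32)).reshape(-1,2)
q=np.array([ray(a,b,f[2],f[3],.052)[:2] for a,b in h]);print(cv2.minEnclosingCircle((q*1000).astype(np.float32)))
```

```text
-1.5707963267948966
9477 [ 0.62341917 -0.1472795   0.05246407] [ 0.57181994 -0.19711127  0.04970751] [ 0.67101757 -0.09783321  0.05515172]
5.1333
((621.3169555664062, -147.26341247558594), 49.855281829833984)
```

View pics/w2.png

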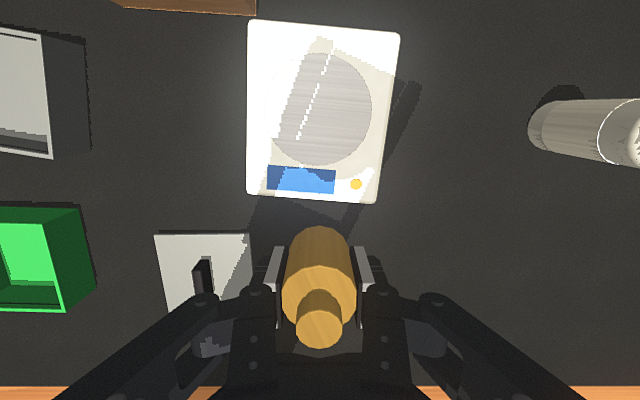

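The weight hangs straight in the jaws at (320,300). The pan is fully visible at (322,108), with fitted radius 49.9 mm and centre (0.621,-0.147). I'll place it there.

Run:
```python
from h import *
x,y=.621,-.1475
move_l([x,y,.12],feed=.2); move_l([x,y,.068],feed=.1)
print('touch',move_l([x,y,.058],feed=.015,max_force=3)); o=observe();print(o['eef_pos'],o['ft_force'])
gripper_to(.07); o=observe();print(o['opening'],o['ft_force'])
move_l([x,y,.19],feed=.2)
b=go(.53,.09,.25,np.pi/2); print(b,observe()['time_s'])
f=snap('wrist','w3.png');np.savez('w3.npz',im=f[0],d=f[1],K=f[2],T=f[3])
P=cloud(f[1],f[2],f[3]);m=(P[...,2]>.044)&(P[...,2]<.056)&(np.hypot(P[...,0]-.639,P[...,1]-.154)<.085)
v,u=np.indices(m.shape);q=np.array([ray(a,b,f[2],f[3],.05)[:2] for a,b in zip(u[m],v[m])]);print('tub',squarefit(q),P[m][:,2].mean())
m=(P[...,2]>.008)&(P[...,2]<.02)&(abs(P[...,0]-.423)<.07)&(abs(P[...,1]+.01)<.07);print('lid',squarefit(P[m][:,:2]))
m=(P[...,2]>.034)&(P[...,2]<.045)&(abs(P[...,0]-.423)<.05)&(abs(P[...,1]+.01)<.05);print('bar',m.sum(),squarefit(P[m][:,:2]))
m=(P[...,2]>.06)&(P[...,2]<.13)&(np.hypot(P[...,0]-.62,P[...,1]+.148)<.07)
if m.any(): print('tall',P[m].mean(0),P[m].max(0))
```

```text
touch True
[ 0.6214034  -0.14765685  0.06264107] [-0.94456037 -0.03297861  6.62804002]
0.07008986453514118 [-0.13023868  0.25863221 -0.49444024]
-1.5707963267948966 9.2333
tub (array([0.64087152, 0.15580711]), (110.4759292602539, 110.17576599121094), -9.687469482421875) 0.04983829505282089
lid (array([ 0.42429758, -0.00841065]), (115.0884017944336, 114.414306640625), 0.6631836891174316)
bar 194 (array([ 0.42690231, -0.00820671]), (45.26331329345703, 12.383916854858398), 0.7995062470436096)
tall [ 0.61988024 -0.13922687  0.0933995 ] [ 0.6371426  -0.12870292  0.11664373]
```

View pics/w3.png

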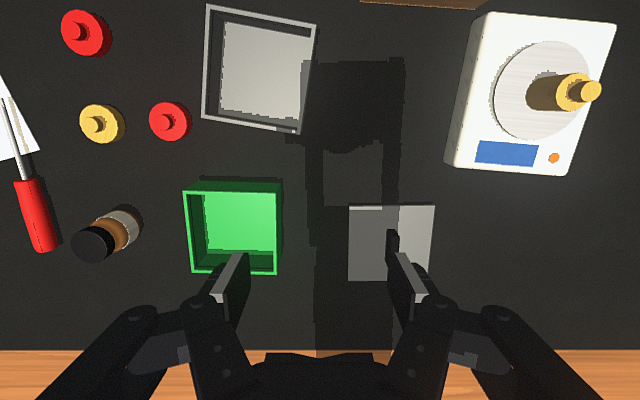

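The tall weight stands upright mid-pan at (585,92). The tub at (260,70) measures 110 x 110 mm, centre (0.640,0.155), yaw -9.7°, and agrees with the top view. Next is the brass short weight at (98,123), by its knob.

Run:
```python
from h import *
b=go(.586,.354,.12,0);print(b)
f=snap('wrist','w4.png')
P=cloud(f[1],f[2],f[3]);v,u=np.indices(f[1].shape)
m=(P[...,2]>.026)&(P[...,2]<.035)&(np.hypot(P[...,0]-.586,P[...,1]-.354)<.02)
q=np.array([ray(a,c,f[2],f[3],.03)[:2] for a,c in zip(u[m],v[m])]);c,r=cv2.minEnclosingCircle((q*1000).astype(np.float32));print(len(q),c,r,f[0][m].mean(0))
x,y=np.array(c)/1000
if np.hypot(x-.586,y-.3545)<.008 and 7<r<12:
    gripper_to(.05); move_l([x,y,.05],feed=.2); print('hit',move_l([x,y,.0185],feed=.08,max_force=8))
    gripper_to(0,f_grip=50); print(observe()['opening'])
    move_l([x,y,.13],feed=.2); o=observe();print(o['opening'],o['ft_force'],o['time_s'])
    b=go(.57,.155,.17,np.radians(-9.7)); f=snap('wrist','w5.png'); print(b,observe()['time_s'])
```

```text
0
374 (586.989501953125, 357.9458923339844) 9.299094200134277 [156.53743316 122.88235294  58.60427807]
hit False
0.014233427348611669
0.014379071988474651 [-0.54115128  0.1593649  -2.56265078] 12.9917
-0.16929693744344995 13.8833
```

View pics/w5.png

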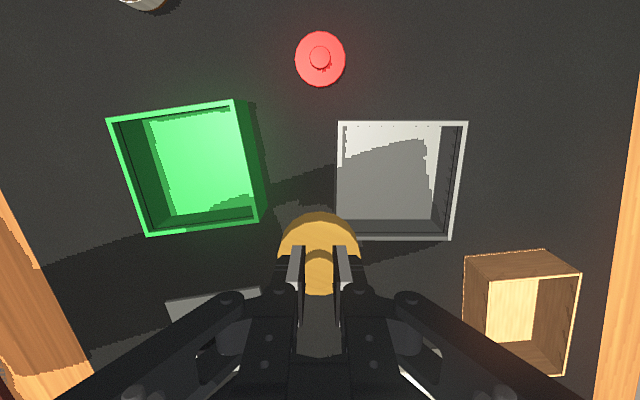

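The brass weight is held level at (320,250) and the grey tub at (398,180) is clear. I'll place it, then go for the lid.

Run:
```python
from h import *
x,y=.640,.155
move_l([x,y,.12],feed=.2); move_l([x,y,.032],feed=.12)
print('touch',move_l([x,y,.017],feed=.015,max_force=3)); o=observe();print(o['eef_pos'],o['ft_force'])
gripper_to(.035); print(observe()['opening'])
move_l([x,y,.14],feed=.2)
gripper_to(.06)
b=go(.40,-.009,.15,np.radians(90.5)); print(b,observe()['time_s'])
f=snap('wrist','w6.png');P=cloud(f[1],f[2],f[3]);v,u=np.indices(f[1].shape)
def fit(n,zl,zh,z,R):
    m=(P[...,2]>zl)&(P[...,2]<zh)&(abs(P[...,0]-.4235)<R)&(abs(P[...,1]+.009)<R)
    print(n,m.sum(),squarefit(np.array([ray(a,c,f[2],f[3],z)[:2] for a,c in zip(u[m],v[m])])))
fit('plate',.009,.018,.013,.065);fit('bar',.036,.046,.041,.04)
```

```text
touch True
[0.63993094 0.15500162 0.02332536] [-0.76124949 -0.70844851  3.81151919]
0.03475276339432596
-1.5620696805349248 18.55
plate 13600 (array([ 0.42390359, -0.00838618]), (113.69026947021484, 114.19231414794922), 0.6456515789031982)
bar 799 (array([ 0.4247876 , -0.00819659]), (49.66448211669922, 11.452804565429688), 0.5739338994026184)
```

View pics/w6.png

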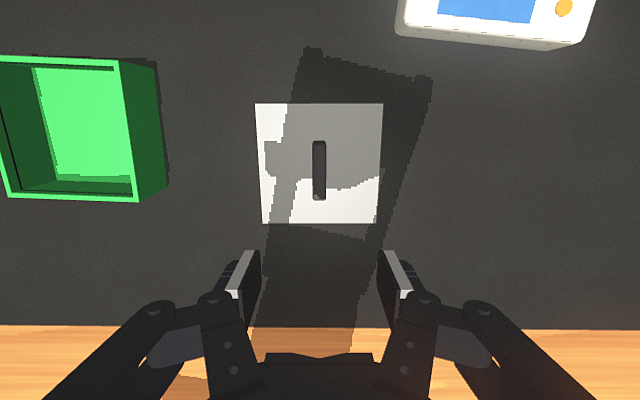

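The lid is at (320,163), with its bar along the fingers' plane. Plate and bar agree within 1 mm: centre (0.4243,-0.0083), yaw 0.6°. I'll grasp it, carry it over and look at the tub past it.

Run:
```python
from h import *
x,y=.4243,-.0083
move_l([x,y,.06],feed=.2,rotation=down(np.radians(-89.4))); print('hit',move_l([x,y,.020],feed=.08,max_force=8))
gripper_to(0,f_grip=60); print(observe()['opening'])
move_l([x,y,.16],feed=.2); o=observe();print(o['opening'],o['ft_force'])
b=go(.54,.155,.20,np.radians(-99.7)); print(b,observe()['time_s'],observe()['q'])
f=snap('wrist','w7.png');P=cloud(f[1],f[2],f[3]);v,u=np.indices(f[1].shape)
m=(P[...,2]>.044)&(P[...,2]<.056)&(np.hypot(P[...,0]-.64,P[...,1]-.155)<.085)
print(squarefit(np.array([ray(a,c,f[2],f[3],.05)[:2] for a,c in zip(u[m],v[m])])))
m=(P[...,2]>.15)&(P[...,0]>.48)&(P[...,0]<.66)&(abs(P[...,1]-.155)<.09)
p=P[m];print('lid top pts',m.sum(),p[:,2].min(),np.median(p[:,2]),p[:,:2].max(0),p[:,:2].min(0))
```

```text
hit False
0.010526976917401556
0.01046054113463347 [-0.47504468 -0.09527382 -1.52092924]
-1.7400932642383466 22.05 [ 1.38561802e-01  9.55075348e-02  1.73003961e+00 -7.34599974e-04
  1.31961137e+00  1.87799602e+00]
(array([0.64071057, 0.15597836]), (110.17707824707031, 109.78633880615234), -9.663185119628906)
lid top pts 68833 0.18700177406401264 0.2510413632886097 [0.61585712 0.21572045] [0.4801396  0.08917021]
```

View pics/w7.png

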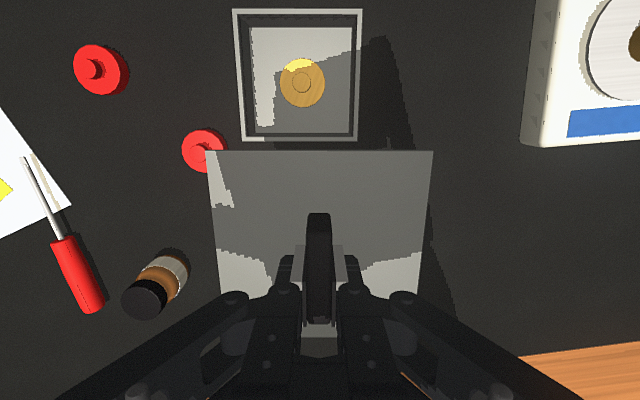

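The short weight stands upright inside the tub at (302,83), the lid is held level, and the tub remeasured within 1 mm. I'll lower the lid.

Run:
```python
from h import *
x,y=.6406,.1557
move_l([x,y,.13],feed=.2); move_l([x,y,.076],feed=.12)
print('touch',move_l([x,y,.058],feed=.02,max_force=5)); o=observe();print(o['eef_pos'],o['ft_force'])
if o['eef_pos'][2]<.0655:
    gripper_to(.05); move_l([x,y,.16],feed=.2)
    b=go(.55,.13,.22,np.radians(-99.7)); print(observe()['time_s'])
    f=snap('wrist','w8.png');P=cloud(f[1],f[2],f[3])
    m=(P[...,2]>.045)&(P[...,2]<.066)&(np.hypot(P[...,0]-.64,P[...,1]-.155)<.085)
    p=P[m];print(squarefit(p[:,:2]));A=np.c_[p[:,:2]-[.64,.155],np.ones(len(p))];s=np.linalg.lstsq(A,p[:,2],rcond=None)[0];print('plane',s)
```

```text
touch True
[0.64061338 0.15571063 0.06261172] [ 0.30863976 -0.79793841  3.54446965]
25.7583
(array([0.64052301, 0.15633357]), (114.2000961303711, 114.09288787841797), -9.757865905761719)
plane [ 0.00079045 -0.00097926  0.05549593]
```

The lid is seated: its top plane is at 55.5 mm (expected 55), slope is below 0.001, and it is centred. Now the jar.

Run:
```python
from h import *
gripper_to(.085)
b=go(.43,.361,.20,0);print(b)
f=snap('wrist','w9.png');P=cloud(f[1],f[2],f[3]);v,u=np.indices(f[1].shape)
m=(P[...,2]>.065)&(P[...,2]<.078)&(np.hypot(P[...,0]-.448,P[...,1]-.361)<.04)
q=np.array([ray(a,c,f[2],f[3],.07)[:2] for a,c in zip(u[m],v[m])]);c,r=cv2.minEnclosingCircle((q*1000).astype(np.float32));print(len(q),c,r)
x,y=np.array(c)/1000
if np.hypot(x-.448,y-.3605)<.01 and 18<r<26:
    move_l([x,y,.12],feed=.25); print('hit',move_l([x,y,.018],feed=.12,max_force=8))
    gripper_to(0,f_grip=35); print(observe()['opening'])
    move_l([x,y,.20],feed=.25); o=observe();print(o['opening'],o['ft_force'])
    go(.631,.004,.20,0); print(observe()['time_s'])
    x,y=.631,.004
    move_l([x,y,.03],feed=.15); print('touch',move_l([x,y,.012],feed=.015,max_force=3)); o=observe();print(o['eef_pos'],o['ft_force'])
```

```text
0
1563 (448.87994384765625, 362.869873046875) 21.826892852783203
hit False
0.04663003943458548
0.046891970379816975 [ 0.02395989 -0.68201791 -2.71995593]
31.75
touch True
[0.63089304 0.00400525 0.01900274] [-1.37485951 -0.00380375  3.61943735]
```

Run:
```python
from h import *
gripper_to(.08); move_l([.631,.004,.22],feed=.25)
b=go(.42,.0,.30,np.pi/2); print(observe()['time_s'])
f=snap('wrist','w10.png');P=cloud(f[1],f[2],f[3]);v,u=np.indices(f[1].shape)
def circ(n,x,y,zl,zh,z,R=.05):
    m=(P[...,2]>zl)&(P[...,2]<zh)&(np.hypot(P[...,0]-x,P[...,1]-y)<R)
    if m.sum()<5: return print(n,'none')
    q=np.array([ray(a,c,f[2],f[3],z)[:2] for a,c in zip(u[m],v[m])]);print(n,m.sum(),cv2.minEnclosingCircle((q*1000).astype(np.float32)),P[m][:,2].max())
circ('jar',.631,.004,.065,.08,.07);circ('tall',.621,-.1475,.106,.125,.114)
movep([.35,-.35,.35],down(np.pi/2));f=snap('top','top1.png');P=cloud(f[1],f[2],f[3])
circ('jar',.631,.004,.065,.08,.07);circ('tall',.621,-.1475,.106,.125,.114);circ('can',.6055,-.4034,.125,.14,.13)
m=(P[...,2]>.05)&(P[...,2]<.065)&(np.hypot(P[...,0]-.7571,P[...,1]+.0263)<.11)&(P[...,0]>.69);print('carton',squarefit(P[m][:,:2]))
print(observe()['time_s'])
```

```text
36.525
jar none
tall none
jar 228 ((628.1007080078125, 2.6961963176727295), 22.199127197265625) 0.07805787805124598
tall 49 ((618.4445190429688, -147.20008850097656), 9.752459526062012) 0.120054789355581
can 315 ((605.6282958984375, -402.1534729003906), 24.619640350341797) 0.13741834778828776
carton (array([ 0.75908429, -0.02509675]), (129.97705078125, 92.03123474121094), -3.4179534912109375)
39.875
```

View pics/w10.png

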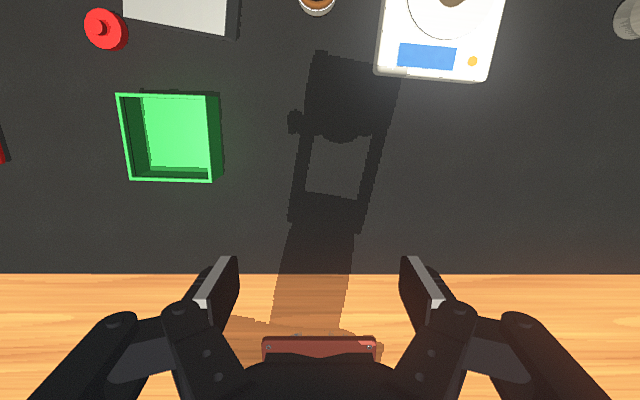

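View pics/top1.png

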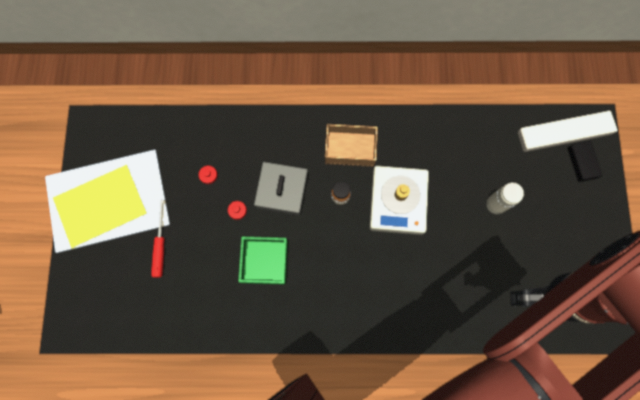

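The wrist view was aimed too low, so it only clips the jar (318,5) and the balance (445,40). The top view shows everything in place: lid on the tub (281,188), jar upright (341,193), tall weight on the pan (402,191), and the carton, can and screwdriver unmoved. I'm handing in.

```bash
python3 -c "
from plant import *
print(job_done(),observe()['time_s'])"
```

```text
the job is handed in; nothing more can be done
the job is handed in; nothing more can be done
```

The job is done and handed in at about 40 s on the robot's clock. The final top view shows everything where you asked, and the robot is touching nothing.

- **Short weight and lid:** the short brass weight was seen standing upright in the grey tub before the lid went on. The lid then measured flat and home: top at 55.5 mm (55 expected), slope under 0.1 %, centred within 1 mm.
- **Tall weight:** it was set on the pan at light contact, with the force change limited to 3 N. It stands upright about 2 mm from the pan's centre.
- **Jar:** it stands upright about 1.5 mm from the midpoint between the pan and the tub, and in line with them.
- **Left alone:** the carton and spray can measured within about 1 mm of where they started. The screwdriver and the look-alikes looked unmoved in the picture; I did not measure them.

One check failed: the last wrist view was aimed too low to see the jar and the tall weight. Their final positions therefore rest on the top camera alone. Positions from the wrist and top cameras differed by 1–4 mm throughout, most at the short weight before I picked it up.

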